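Hang the wet blue printing block on the sprung hook

TASK

The blue printing block has just been inked and must dry hanging clear of the table. Pull the sprung yellow hook down by its knob, catch the blue block's wire handle in it and let the spring carry the block up, so that it hangs from the hook, level and still, with nothing else holding it. Leave the red and green blocks standing where they are.

Things in the scene. Friction and masses are not known exactly. Their poses are not given: they have to be found in the camera images.
- block_blue: Blue hand-printing block, loose, 0.18 to 0.30 kg. Origin: centre of its underside, z up. Blue base 90 (own x) x 70 (own y) x 18 mm, wooden body 78 x 56 mm above it, top 48 mm up with a blue patch. Three like blocks stand in a row along the hook's line of travel, about 130 mm apart, in any order, own x square to the row within 10 degrees, centred on the hook's line within 15 mm.
- blue_handle (a point): Middle of the underside of the blue block's handle bar, 94 mm above the block's origin; axes as the block's. The handle is a rigid arch of 7 mm steel wire in the plane of own x and z: level top bar 48 mm long along own x, its top 101 mm up, upright sides at own x = -34 and +34 mm. The opening below the bar, down to the wood, is 46 mm high and 60 mm wide.
- block_red: Red hand-printing block, loose, the same in shape and size as the blue one but with red base and patch; a bystander. Origin: centre of its underside.
- block_green: Green hand-printing block, loose, the same in shape and size as the blue one but with green base and patch; a bystander. Origin: centre of its underside.
- hook_grip (a point): Grip point on the axis of the hook's knob: upright yellow cylinder, 26 mm diameter, 45 mm tall; the point is 19 mm below its top, 26 mm above the 38 mm wide collar at its foot, 297 mm above the table with the hook up. A level beam 20 mm wide runs from under the knob along own +x to a guide and spring tube (top 405 mm up) 115 mm behind. Own y is along the rail, own z up. Rigid with the hook below.
- hook_seat (a point): Middle of the hook's inner floor, 18 mm along own +y from the knob axis and 126 mm below hook_grip; axes as hook_grip. Yellow flat strap J, 20 mm wide along own x: straight shank under the knob, floor 6 mm thick, upturned tip on the own +y side rising 17 mm above this point, its outer face 21 mm along +y from it; 30 mm gap from shank to tip, open upwards. Height: 171 mm up, 61 mm fully down.
- hook (a joint): How far the hook is pulled down, m: 0 = up, where the spring returns it; 0.11 = fully down, at its stop, where its floor clears a block's wooden top by 7 mm and its tip passes 16 mm under a handle bar. It takes 7 N at the top to 9 N at the bottom, plus 30 N per m/s; the spring lifts a block fully up. Fully up, it clears the handles by 64 mm.
- trolley (a joint): Place of the hook's trolley along its rail, m, 0 to 0.34, growing towards hook_grip's own +y; it rolls by hand with about 1.5 N of drag plus 8 N per m/s and stays where it is left. The travel is enough to come at every block's handle from its -y side. The hook cannot turn nor move along own x.
Mind the look-alikes: they are no part of the job. Leave any turquoise look-alike of the block_blue alone.

How it is judged:
On the way, in this order (a step that is already met when the one before it is completed fails the run):
1. the hook is pulled at least 80 mm down while the blue block still stands on the table (value of joint hook above 0.08 m and height (world z) of block_blue below 0.01 m), for 0.1 s.
2. the hook carries the blue block clear of the table: its handle bar in the hook, its underside more than 50 mm up (height (world z) of block_blue above 0.05 m and x of hook_seat in the frame of block_blue between -0.03 and 0.03 m and y of hook_seat in the frame of block_blue between -0.025 and 0.025 m and z of hook_seat in the frame of block_blue between 0.075 and 0.105 m), for 0.2 s.
At the end, for the whole second after the job is handed in: The blue block hangs by its handle from the raised hook (less than 30 mm down), underside over 50 mm up, the seat under the bar (within 30 mm along it, 25 mm across, 75 to 105 mm above the underside), tilted under 20 degrees, nearly still (0.05 m/s, 0.6 rad/s) (all of step 2 and value of joint hook below 0.03 m and angle between block_blue's own z axis and vertical below 0.35 rad and linear speed of block_blue below 0.05 m/s and angular speed of block_blue below 0.6 rad/s); the robot touches nothing.
It fails at once if the red block is moved more than 30 mm or tipped over (distance of block_red from where it was at the start of the episode above 0.03 m or angle between block_red's own z axis and vertical above 0.5 rad).
It fails at once if the green block is moved more than 30 mm or tipped over (distance of block_green from where it was at the start of the episode above 0.03 m or angle between block_green's own z axis and vertical above 0.5 rad).
It also fails if it takes over 38 s, if anything falls off the work surface, if the arm or the gripper's body presses on something with over 40 N, if the wrist force passes 120 N, or if a joint passes its speed limit or range.

ROBOT

A 6-joint arm with a two-finger parallel gripper is mounted at the origin on the work surface. World frame = base frame: x ahead of the robot, y to its left, z up, the work surface at z = 0. Lengths are in m, angles in rad, forces in N, time in s.
With the tool pointing down it reaches from about 0.3 to 1 m from the base axis. Payload 5.1 kg.
Tool frame: the origin (TCP) lies on the centre line of the jaws, within the pads' length; the fingertips stand 25 mm ahead of it and the grasp point (between the pads) lies 6 mm ahead of it (bot.finger_overhang is the distance from the TCP to the fingertips, in m); z points along the fingers, y is the line along which they close (so a half turn about z gives the same grasp; the last joint's range is limited). The gripper opens to 95 mm and grips with 3 to 60 N. Pads are 20 mm wide; open, the fingers measure 119 mm over their backs; the gripper's body (75 mm by 180 mm) begins 59 mm behind the grasp point.
Start: joints at [-1.314, 0.124, 1.65, -0, 1.367, -0.083], TCP at [0.217, -0.613, 0.24] pointing down, gripper open.
Joint ranges: [-2.61, 2.61], [-1.02, 2.33], [0.03, 2.71], [-1.35, 4.49], [0.32, 2.68], [-2.91, 2.91]. Speed limits (rad/s): [2.57, 2.57, 3.14, 3.14, 3.14, 3.14].

INTERFACE

Orientations are given as a 3x3 rotation matrix whose columns are the frame's x, y, z axes.
In Python, from station import bot gives the robot as it stands.
- The arm moves only by the tool servo_tool, never from a script. Its argument "increments" is a list of rows, each an object with "angular": the turn, a rotation vector about the tool's x, y, z in units of 360 degrees (1.0 is 360 degrees), a list of three; "slide": the shift along the tool's x, y, z in units of 0.1 m (1.0 is 0.1 m), a list of three; "hand": the closure, from -1 (fully open) to 1 (shut). A call has exactly 5 rows; each row is the pose to reach, as a shift and turn from the pose commanded when the call began, along the tool's axes at that moment, turning the shorter way round; what a row does not reach only later rows make up. A row lasts 1/12 s, in which the tool goes at most 41.7 mm and 7.16 degrees, less where a joint would pass 70% of its speed; a pose out of reach is approached as far as the arm can. A call with a number of a shift or a turn outside -1 to 1 is refused whole. A call with a gripper value outside its range is refused whole. The fingers move at their own pace and stop on an object; the grip force is fixed at half the most. Time passes only in rows, so rows that repeat a pose let the fingers close, or fill a call up. It gives the time, the measured TCP pose, the force, the opening and the grip force at its end, in the units of the state.
- bot.get_obs(): the state, without advancing time (a new reading comes with each control period).
- bot.grab_frame(name): name is "side" or "top"; returns a dict with "image" (384x512x3 uint8, blue, green, red), "z_map" (384x512 float32, m along the optical axis (not along the pixel's ray), 0 where there is no reading), "camera_matrix" (3x3 intrinsics, pixels), "dist" ([k1, k2, p1, p2, k3] as OpenCV has them; the pictures are not rectified), "R" (3x3) and "t" (3): a world point X has camera coordinates R X + t. Camera axes: x right, y down, z forward; pixel columns grow to the right and rows downward; lengths in m; the calibration is good to about 2 mm. A picture is of the moment at which its call begins.
- bot.sign_off(): hands the job in; it is judged then, once.
Trained networks look in a picture, given as the dict that the camera call returned (one of the last four; its "shot" number tells which), for a name from the list of things; names that differ only in an ending like _2 or _b are one class to them, and where a whole thing is asked for, a point or a joint stands for the part that bears it (a point fixed in the world has none). Each returns a list of dicts, best first, with "score" (0 to 1); they miss things now and then, are a little off and sometimes report something else, mostly with a low value. They report only what shows in the picture. A call takes as long as a camera call. They do not tell look-alikes from the thing itself.
- bot.boxes_of(picture, thing): "at" ([x, y, z] in m, in the coordinates of the camera as it stood for that picture, good to about 4 mm: the middle of the surface that is visible of it).
The state is a dict: "time": time; "joint_positions": joint angles; "qd": joint speeds; "joint_torque": joint torques, N m; "tool_pos": TCP position; "orientation": TCP orientation; "force": force on the tool from outside, world axes, zero at the start; "moment": the same for the moment, N m; "width": opening from 0.0 (shut) to 1.0 (fully open); "grip_force": force on a finger pad.
Only numpy, scipy, OpenCV 4.12 (cv2) and the standard library are available. Lean on these libraries where they do the work, as an engineer would, in place of code of your own. Each camera call takes 0.05 s, during which the arm holds its last target. There are 200 camera calls.

## Working session

There is one attempt and no reset: what is moved stays moved. The work goes in short steps, Python scripts to look and compute and a tool call to move; the robot and the scene stay as the last step left them, time stands still between calls to the robot, and variables do not carry over. Pictures are saved under pics/ and viewed, at most 10 in all, crops included, and the job is handed in when it is done.

Besides the shell and the picture viewer there is one more tool, called after ">>>" as name(argument=value, ...) on one line, values as JSON. servo_tool: Moves the arm, as the interface text tells. Its arguments: {"type":"object","properties":{"increments":{"type":"array"}},"required":["increments"]}

```bash
mkdir -p pics
cat > h.py <<'E'
from station import bot
import numpy as np, cv2
def world(f,p): return np.asarray(f["R"]).T@(np.asarray(p)-np.asarray(f["t"]))
def pix(f,X):
    p,_=cv2.projectPoints(np.array([X],float),cv2.Rodrigues(np.array(f["R"]))[0],np.array(f["t"],float),np.array(f["camera_matrix"]),np.array(f["dist"],float)); return p.ravel().round(0)
def cloud(f):
    z=f["z_map"];h,w=z.shape;u,v=np.meshgrid(np.arange(w),np.arange(h))
    n=cv2.undistortPoints(np.stack([u,v],-1).reshape(-1,1,2).astype(np.float64),np.array(f["camera_matrix"]),np.array(f["dist"],float)).reshape(h,w,2)
    P=np.dstack([n[...,0]*z,n[...,1]*z,z]); return (P-np.array(f["t"]))@np.array(f["R"])
E
python3 - <<'E'
from h import *
o=bot.get_obs();print(o["time"],o["tool_pos"],o["orientation"],o["force"],o["width"])
fs={n:bot.grab_frame(n) for n in("side","top")}
for n,f in fs.items():
    np.save(n+".npy",f,allow_pickle=True)
    print(n,"cam",world(f,[0,0,0]).round(2))
    for t in("block_blue","block_red","block_green","blue_handle","hook_grip","hook_seat"):
        for b in bot.boxes_of(f,t)[:4]:
            X=world(f,b["at"]);print(n,t,round(b["score"],2),X.round(3),pix(f,X))
cv2.imwrite("pics/a.png",fs["side"]["image"]);cv2.imwrite("pics/b.png",fs["top"]["image"])
E
```

```text
0.0 [ 0.21645428 -0.6122933   0.23838859] [[ 9.42833047e-01  3.33265053e-01 -4.99985793e-04]
 [ 3.33265373e-01 -9.42830968e-01  1.98914421e-03]
 [ 1.91510160e-04 -2.04205884e-03 -9.99997897e-01]] [-0.73603597  0.30559814 -0.00745645] 1.000250238604857
side cam [ 0.34 -0.67  0.83]
side block_blue 0.93 [ 0.806 -0.029  0.048] [309. 208.]
side block_blue 0.88 [0.509 0.016 0.047] [195. 233.]
side block_red 0.92 [0.474 0.149 0.041] [166. 204.]
side block_green 0.65 [ 0.53  -0.104  0.048] [221. 266.]
side blue_handle 0.85 [0.506 0.021 0.044] [193. 233.]
side blue_handle 0.79 [ 0.806 -0.03   0.044] [309. 209.]
side blue_handle 0.28 [ 0.558 -0.105  0.272] [229. 191.]
side hook_grip 0.66 [ 0.665 -0.097  0.288] [277. 167.]
side hook_grip 0.6 [ 0.559 -0.1    0.273] [229. 189.]
side hook_seat 0.73 [ 0.557 -0.108  0.272] [230. 192.]
top cam [ 0.44 -0.02  1.07]
top block_blue 0.92 [ 0.82  -0.011  0.048] [245. 148.]
top block_blue 0.56 [0.512 0.029 0.047] [230. 279.]
top block_green 0.57 [ 0.522 -0.081  0.049] [279. 273.]
top blue_handle 0.93 [ 0.817 -0.007  0.045] [243. 150.]
top blue_handle 0.77 [0.508 0.035 0.047] [227. 281.]
top hook_grip 0.69 [ 0.577 -0.092  0.269] [291. 232.]
```

View pics/a.png

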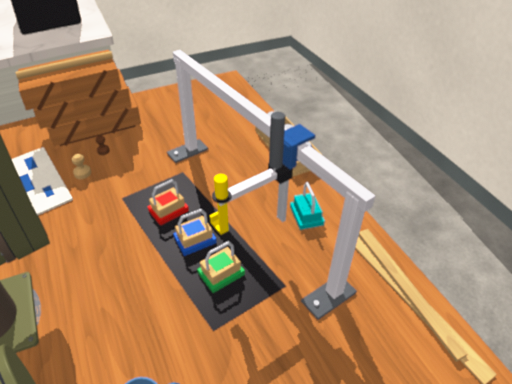

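View pics/b.png

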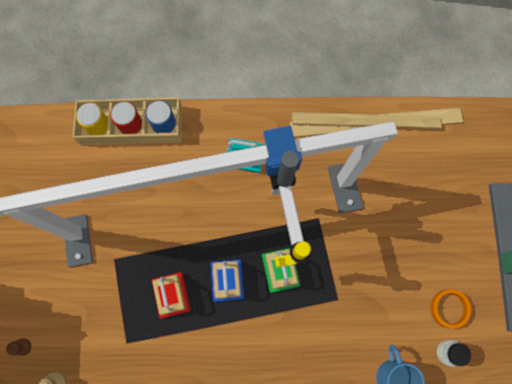

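Both views show three blocks in a row: red at side (166,204), blue at (195,233) and green at (221,266). The hook knob is at side (221,185), top (302,250), and its J faces left (+y).

The only things that could pass for the blue block are the block at side (195,233) in the row, which is royal blue, and the one at side (309,208) / top (245,148) behind the rail, which is turquoise. I choose the one in the row and will check it in a crop.

Run:
```python
from h import *
out=[]
for n in("side","top"):
    f=np.load(n+".npy",allow_pickle=True).item();P=cloud(f);im=f["image"]
    hsv=cv2.cvtColor(im,cv2.COLOR_BGR2HSV);ok=f["z_map"]>0
    y=ok&(abs(hsv[...,0].astype(int)-29)<5)&(hsv[...,1]>150)&(P[...,2]>.12)&(P[...,2]<.34)&(abs(P[...,0]-.57)<.12)
    Q=P[y];print(n,"yellow z",Q[:,2].min().round(3),Q[:,2].max().round(3))
    for lo,hi in((.14,.2),(.2,.26),(.285,.312),(.312,.34)):
        q=Q[(Q[:,2]>lo)&(Q[:,2]<hi)]
        if len(q):print(lo,len(q),q.mean(0).round(4),q.min(0).round(3),q.max(0).round(3))
    # rail / beam
    w=ok&(P[...,2]>.33)&(P[...,0]>.55);q=P[w]
    print("high",len(q),q.min(0).round(3),q.max(0).round(3))
    r=ok&(hsv[...,1]<40)&(P[...,2]>.3)&(P[...,0]>.55)
    if r.sum()>50:
        q=P[r];q=q[q[:,2]>np.percentile(q[:,2],90)-.02];l=cv2.fitLine(q[:,:2].astype(np.float32),cv2.DIST_HUBER,0,.01,.01).ravel();print("rail",len(q),l.round(4),q[:,2].mean())
    for nm,c in(("blue",(.51,.029)),("green",(.527,-.095)),("red",(.474,.149))):
        m=ok&(P[...,2]>.085)&(P[...,2]<.115)&(np.hypot(P[...,0]-c[0],P[...,1]-c[1])<.06)
        q=P[m]
        if len(q)>5:
            l=cv2.fitLine(q[:,:2].astype(np.float32),cv2.DIST_HUBER,0,.01,.01).ravel();print(nm,"bar",len(q),q.mean(0).round(4),q.min(0).round(3),q.max(0).round(3),l.round(3))
        m=ok&(P[...,2]>.043)&(P[...,2]<.056)&(np.hypot(P[...,0]-c[0],P[...,1]-c[1])<.06)
        if m.sum()>20:
            q=P[m][:,:2].astype(np.float32);print(nm,"top",len(q),cv2.minAreaRect(q))
    c=pix(f,[.51,.029,.06]).astype(int);cr=im[c[1]-60:c[1]+60,c[0]-70:c[0]+110];out.append(cv2.resize(cr,None,fx=4,fy=4,interpolation=2)[:, :720])
cv2.imwrite("pics/c.png",cv2.resize(np.vstack(out),None,fx=.6,fy=.6))
```

```text
side yellow z 0.164 0.317
0.14 218 [ 0.5347 -0.0931  0.1789] [ 0.524 -0.112  0.164] [ 0.549 -0.068  0.2  ]
0.2 137 [ 0.5383 -0.1093  0.223 ] [ 0.53  -0.113  0.201] [ 0.548 -0.106  0.247]
0.285 130 [ 0.5361 -0.116   0.2992] [ 0.527 -0.12   0.285] [ 0.548 -0.105  0.312]
0.312 99 [ 0.5394 -0.1081  0.315 ] [ 0.528 -0.119  0.312] [ 0.552 -0.096  0.317]
high 1333 [ 0.615 -0.282  0.33 ] [0.756 0.421 0.405]
rail 2379 [ 0.1617 -0.9868  0.689   0.0182] 0.338250031927083
blue bar 88 [0.5102 0.0341 0.0964] [0.477 0.03  0.085] [0.546 0.039 0.102] [0.998 0.066 0.51  0.034]
blue top 519 ((0.5103499293327332, 0.03519637882709503), (0.07906393706798553, 0.05760562792420387), 2.8184502124786377)
green bar 99 [ 0.5305 -0.0912  0.0969] [ 0.499 -0.1    0.085] [ 0.566 -0.082  0.102] [ 0.985  0.174  0.533 -0.091]
green top 640 ((0.5311968922615051, -0.09051109850406647), (0.07741066068410873, 0.05760527774691582), 11.513030052185059)
red bar 73 [0.4805 0.1648 0.0967] [0.448 0.154 0.085] [0.512 0.174 0.104] [0.975 0.222 0.485 0.166]
red top 430 ((0.47900450229644775, 0.16471143066883087), (0.078734248876571
[... 408 characters left out ...]
 0.3310066783202266
blue bar 110 [0.5111 0.0376 0.0971] [0.477 0.032 0.085] [0.546 0.043 0.103] [0.998 0.066 0.511 0.038]
blue top 738 ((0.511132001876831, 0.037986550480127335), (0.0780700072646141, 0.056189194321632385), 4.371994495391846)
green bar 74 [ 0.5261 -0.0883  0.0965] [ 0.5   -0.096  0.085] [ 0.567 -0.078  0.103] [ 0.979  0.202  0.534 -0.087]
green top 579 ((0.5331605076789856, -0.08724324405193329), (0.07845070958137512, 0.055861394852399826), 10.963263511657715)
red bar 111 [0.4787 0.1659 0.0974] [0.446 0.156 0.085] [0.513 0.176 0.103] [0.972 0.233 0.479 0.166]
red top 735 ((0.4803868234157562, 0.16673040390014648), (0.07736971974372864, 0.05712946876883507), 13.30605697631836)
```

View pics/c.png

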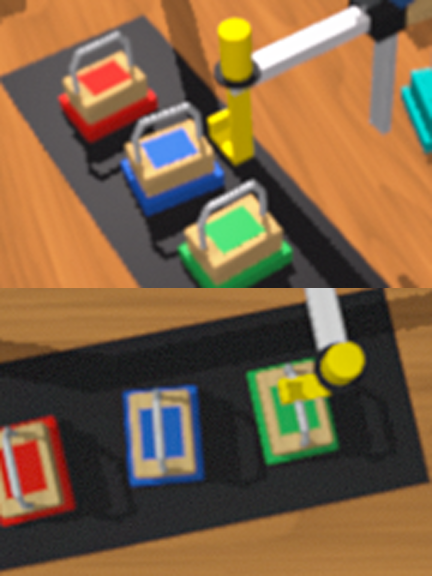

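The crop confirms it: the royal-blue block stands between red and green, and the hook faces +y. Rail direction is u = (-0.170, 0.985) and the knob is at (0.540, -0.1055). The blue bar lies 0.144 along u from the knob, and the green bar 0.018.

I'll move above the knob first, closing along the rail.

>>> servo_tool(increments=[{"angular": [0, 0, 0.007], "slide": [0.1, -0.08, -0.2], "hand": -1}, {"angular": [0, 0, 0.014], "slide": [0.3, -0.2, -0.45], "hand": -1}, {"angular": [0, 0, 0.02], "slide": [0.5, -0.4, -0.7], "hand": -1}, {"angular": [0, 0, 0.027], "slide": [0.75, -0.6, -0.9], "hand": -1}, {"angular": [0, 0, 0.027], "slide": [1.0, -0.8, -1.0], "hand": -1}])

```text
time: 1.12
tool_pos: [0.2849, -0.5039, 0.3435]
orientation: [[0.986, 0.167, 0.002], [0.167, -0.986, -0.005], [0.001, 0.005, -1.0]]
force: [0.1, 0.0, 0.7]
width: 1.0
grip_force: 0.0
```

```bash
cat > go.py <<'E'
import sys
from h import *
o=bot.get_obs();R=np.array(o["orientation"]);T=np.array([float(a) for a in sys.argv[1:4]])
print(o["time"],np.round(o["tool_pos"],4),"slide",(R.T@(T-o["tool_pos"])*10).round(3))
yd=np.array([.170,-.985,0]);Rt=np.c_[np.cross(yd,[0,0,-1]),yd,[0,0,-1]]
print("ang",(cv2.Rodrigues(R.T@Rt)[0].ravel()/2/np.pi).round(4),np.round(o["force"],1),round(o["width"],3),o["grip_force"])
E
python3 go.py .540 -.1055 .36
```

```text
1.1167 [ 0.2849 -0.5039  0.3435] slide [ 3.18  -3.502 -0.178]
ang [ 0.0008 -0.0002 -0.0005] [0.1 0.  0.7] 1.0 0.0
```

>>> servo_tool(increments=[{"angular": [0, 0, 0], "slide": [0.2, -0.2, -0.04], "hand": -1}, {"angular": [0, 0, 0], "slide": [0.4, -0.4, -0.08], "hand": -1}, {"angular": [0, 0, 0], "slide": [0.6, -0.6, -0.12], "hand": -1}, {"angular": [0, 0, 0], "slide": [0.8, -0.8, -0.16], "hand": -1}, {"angular": [0, 0, 0], "slide": [1.0, -1.0, -0.2], "hand": -1}])

```text
time: 1.53
tool_pos: [0.3664, -0.3873, 0.3601]
orientation: [[0.986, 0.169, 0.0], [0.169, -0.986, -0.0], [0.0, 0.0, -1.0]]
force: [0.4, -1.5, 0.7]
width: 1.0
grip_force: 0.0
```

>>> servo_tool(increments=[{"angular": [0, 0, 0], "slide": [0.2, -0.2, 0], "hand": -1}, {"angular": [0, 0, 0], "slide": [0.4, -0.4, 0], "hand": -1}, {"angular": [0, 0, 0], "slide": [0.6, -0.6, 0], "hand": -1}, {"angular": [0, 0, 0], "slide": [0.8, -0.8, 0], "hand": -1}, {"angular": [0, 0, 0], "slide": [1.0, -1.0, 0], "hand": -1}])

```text
time: 1.95
tool_pos: [0.448, -0.2719, 0.3599]
orientation: [[0.986, 0.169, 0.001], [0.169, -0.986, -0.0], [0.0, 0.0, -1.0]]
force: [-0.1, -0.3, 0.3]
width: 0.995
grip_force: 0.0
```

>>> servo_tool(increments=[{"angular": [0, 0, 0], "slide": [0.2, -0.2, 0], "hand": -1}, {"angular": [0, 0, 0], "slide": [0.4, -0.4, 0], "hand": -1}, {"angular": [0, 0, 0], "slide": [0.6, -0.6, 0], "hand": -1}, {"angular": [0, 0, 0], "slide": [0.8, -0.8, 0], "hand": -1}, {"angular": [0, 0, 0], "slide": [0.9, -1.0, 0], "hand": -1}])

```text
time: 2.37
tool_pos: [0.5205, -0.1578, 0.3595]
orientation: [[0.985, 0.17, 0.0], [0.17, -0.985, 0.0], [0.0, -0.0, -1.0]]
force: [-0.6, -0.4, 0.6]
width: 1.003
grip_force: 0.0
```

```bash
python3 go.py .540 -.1055 .36
```

```text
2.3667 [ 0.5205 -0.1578  0.3595] slide [ 0.281 -0.482 -0.005]
ang [-0.     -0.0001  0.    ] [-0.6 -0.4  0.6] 1.003 0.0
```

>>> servo_tool(increments=[{"angular": [0, 0, 0], "slide": [0.1, -0.17, 0], "hand": -1}, {"angular": [0, 0, 0], "slide": [0.2, -0.34, 0], "hand": -1}, {"angular": [0, 0, 0], "slide": [0.28, -0.48, 0], "hand": -1}, {"angular": [0, 0, 0], "slide": [0.28, -0.48, 0.1], "hand": -1}, {"angular": [0, 0, 0], "slide": [0.28, -0.48, 0.2], "hand": -1}])

```text
time: 2.78
tool_pos: [0.5391, -0.1069, 0.3397]
orientation: [[0.985, 0.171, 0.001], [0.171, -0.985, -0.001], [0.001, 0.001, -1.0]]
force: [0.2, 0.1, 0.1]
width: 1.0
grip_force: 0.0
```

```bash
python3 go.py .540 -.1055 .30
python3 - <<'E'
from h import *
f=bot.grab_frame("side");cv2.imwrite("pics/d.png",cv2.resize(f["image"][100:290,130:350],None,fx=3,fy=3,interpolation=2))
E
```

```text
2.7833 [ 0.5391 -0.1069  0.3397] slide [ 0.011 -0.013  0.397]
ang [ 0.0002 -0.0002  0.0001] [0.2 0.1 0.1] 1.0 0.0
```

View pics/d.png

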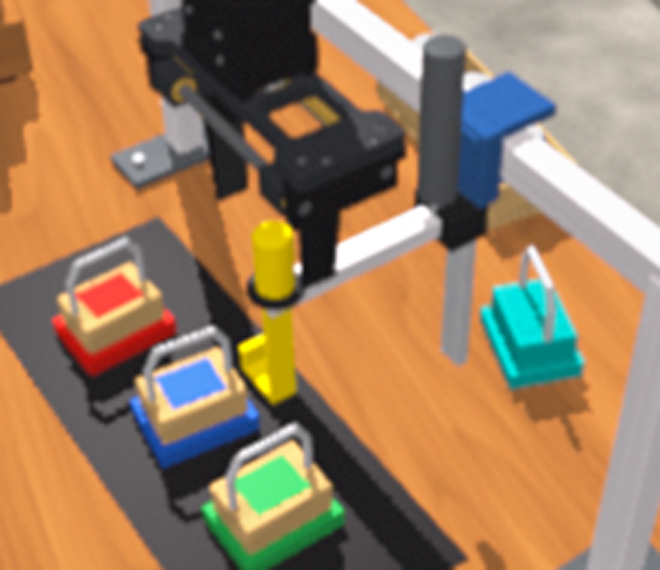

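The picture shows the fingertips at (230,195) and (320,275). Their midpoint, (275,235), falls on the knob top at (273,232), so they are aligned. Next I descend and grip.

>>> servo_tool(increments=[{"angular": [0, 0, 0], "slide": [0.01, -0.01, 0.15], "hand": -1}, {"angular": [0, 0, 0], "slide": [0.01, -0.01, 0.3], "hand": -1}, {"angular": [0, 0, 0], "slide": [0.01, -0.01, 0.38], "hand": -1}, {"angular": [0, 0, 0], "slide": [0.01, -0.01, 0.38], "hand": 0.5}, {"angular": [0, 0, 0], "slide": [0.01, -0.01, 0.38], "hand": 1}])

```text
time: 3.25
tool_pos: [0.539, -0.1067, 0.3009]
orientation: [[0.986, 0.168, -0.002], [0.168, -0.986, 0.0], [-0.002, -0.001, -1.0]]
force: [0.2, -0.5, 1.2]
width: 0.911
grip_force: 0.0
```

>>> servo_tool(increments=[{"angular": [0, 0, 0], "slide": [0, 0, 0], "hand": 1}, {"angular": [0, 0, 0], "slide": [0, 0, 0], "hand": 1}, {"angular": [0, 0, 0], "slide": [0, 0, 0], "hand": 1}, {"angular": [0, 0, 0], "slide": [0, 0, 0], "hand": 1}, {"angular": [0, 0, 0], "slide": [0, 0, 0], "hand": 1}])

```text
time: 3.67
tool_pos: [0.5397, -0.1061, 0.3022]
orientation: [[0.986, 0.169, 0.001], [0.169, -0.986, -0.0], [0.001, 0.0, -1.0]]
force: [0.2, 0.1, -0.4]
width: 0.561
grip_force: 0.0
```

>>> servo_tool(increments=[{"angular": [0, 0, 0], "slide": [0, 0, 0], "hand": 1}, {"angular": [0, 0, 0], "slide": [0, 0, 0], "hand": 1}, {"angular": [0, 0, 0], "slide": [0, 0, 0], "hand": 1}, {"angular": [0, 0, 0], "slide": [0, 0, 0], "hand": 1}, {"angular": [0, 0, 0], "slide": [0, 0, 0], "hand": 1}])

```text
time: 4.08
tool_pos: [0.5395, -0.106, 0.3016]
orientation: [[0.986, 0.169, -0.0], [0.169, -0.986, 0.0], [-0.0, -0.0, -1.0]]
force: [-0.2, 0.7, 0.5]
width: 0.271
grip_force: 30.0
```

>>> servo_tool(increments=[{"angular": [0, 0, 0], "slide": [0, 0, 0], "hand": 1}, {"angular": [0, 0, 0], "slide": [0, 0, 0], "hand": 1}, {"angular": [0, 0, 0], "slide": [0, 0, 0], "hand": 1}, {"angular": [0, 0, 0], "slide": [0, 0, 0], "hand": 1}, {"angular": [0, 0, 0], "slide": [0, 0, 0], "hand": 1}])

```text
time: 4.5
tool_pos: [0.5395, -0.106, 0.3016]
orientation: [[0.986, 0.169, -0.0], [0.169, -0.986, 0.0], [-0.0, -0.0, -1.0]]
force: [0.2, 1.2, -0.0]
width: 0.271
grip_force: 30.0
```

>>> servo_tool(increments=[{"angular": [0, 0, 0], "slide": [0, -0.12, 0], "hand": 1}, {"angular": [0, 0, 0], "slide": [0, -0.27, 0], "hand": 1}, {"angular": [0, 0, 0], "slide": [0, -0.42, 0], "hand": 1}, {"angular": [0, 0, 0], "slide": [0, -0.55, 0], "hand": 1}, {"angular": [0, 0, 0], "slide": [0, -0.63, 0], "hand": 1}])

```text
time: 4.92
tool_pos: [0.5281, -0.0431, 0.3016]
orientation: [[0.985, 0.17, -0.001], [0.17, -0.985, -0.001], [-0.001, 0.0, -1.0]]
force: [-3.0, -3.3, 0.4]
width: 0.271
grip_force: 30.0
```

>>> servo_tool(increments=[{"angular": [0, 0, 0], "slide": [0, 0, 0.08], "hand": 1}, {"angular": [0, 0, 0], "slide": [0, 0, 0.17], "hand": 1}, {"angular": [0, 0, 0], "slide": [0, 0, 0.26], "hand": 1}, {"angular": [0, 0, 0], "slide": [0, 0, 0.35], "hand": 1}, {"angular": [0, 0, 0], "slide": [0, 0, 0.44], "hand": 1}])

```text
time: 5.33
tool_pos: [0.5283, -0.0437, 0.26]
orientation: [[0.985, 0.17, -0.001], [0.17, -0.985, -0.0], [-0.001, 0.0, -1.0]]
force: [-9.0, -0.9, 11.3]
width: 0.266
grip_force: 30.0
```

```bash
python3 go.py .5288 -.044 .192
python3 - <<'E'
from h import *
f=bot.grab_frame("side");cv2.imwrite("pics/e.png",cv2.resize(f["image"][100:290,130:350],None,fx=3,fy=3,interpolation=2))
E
```

```text
5.3333 [ 0.5283 -0.0437  0.26  ] slide [0.005 0.004 0.68 ]
ang [ 0.      0.0001 -0.0001] [-9.  -0.9 11.3] 0.266 30.00168800354004
```

View pics/e.png

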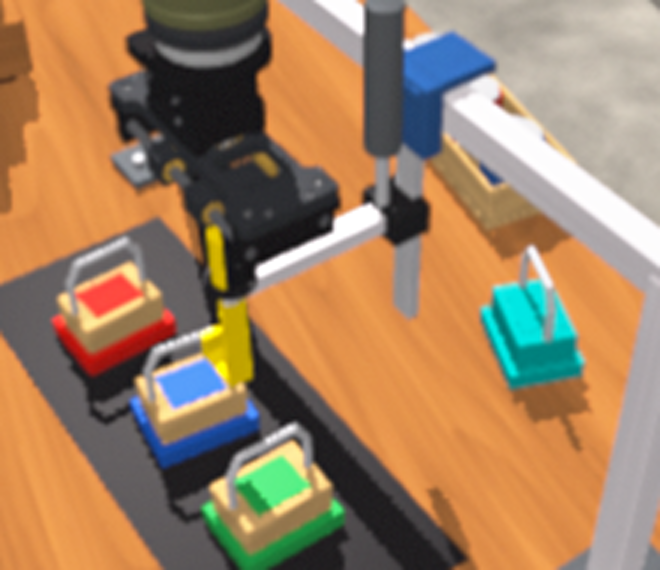

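The hook is coming down with the grip and sits short of the blue bar. I'll keep pulling down and ease the sideways load.

>>> servo_tool(increments=[{"angular": [0, 0, 0], "slide": [-0.01, 0, 0.09], "hand": 1}, {"angular": [0, 0, 0], "slide": [-0.015, 0, 0.19], "hand": 1}, {"angular": [0, 0, 0], "slide": [-0.015, 0, 0.29], "hand": 1}, {"angular": [0, 0, 0], "slide": [-0.015, 0, 0.38], "hand": 1}, {"angular": [0, 0, 0], "slide": [-0.015, 0, 0.46], "hand": 1}])

```text
time: 5.8
tool_pos: [0.5282, -0.0439, 0.2144]
orientation: [[0.986, 0.17, 0.003], [0.17, -0.986, 0.0], [0.003, 0.0, -1.0]]
force: [-4.7, 0.8, 11.6]
width: 0.271
grip_force: 30.0
```

>>> servo_tool(increments=[{"angular": [0, 0, 0], "slide": [0, 0, 0.06], "hand": 1}, {"angular": [0, 0, 0], "slide": [0, 0, 0.12], "hand": 1}, {"angular": [0, 0, 0], "slide": [0, 0, 0.17], "hand": 1}, {"angular": [0, 0, 0], "slide": [0, 0, 0.19], "hand": 1}, {"angular": [0, 0, 0], "slide": [0, 0, 0.19], "hand": 1}])

```text
time: 6.22
tool_pos: [0.5282, -0.0439, 0.1947]
orientation: [[0.986, 0.17, 0.002], [0.17, -0.986, 0.0], [0.002, 0.0, -1.0]]
force: [-3.3, -0.0, 9.3]
width: 0.266
grip_force: 30.0
```

```bash
python3 go.py .518 .019 .192
python3 - <<'E'
from h import *
f=bot.grab_frame("side");P=cloud(f);hsv=cv2.cvtColor(f["image"],cv2.COLOR_BGR2HSV)
q=P[(f["z_map"]>0)&(abs(hsv[...,0].astype(int)-29)<5)&(hsv[...,1]>150)&(P[...,2]>.05)&(P[...,2]<.3)&(abs(P[...,0]-.53)<.04)&(abs(P[...,1]+.02)<.07)]
print(q.min(0),q.max(0))
cv2.imwrite("pics/f.png",cv2.resize(f["image"][100:290,130:350],None,fx=3,fy=3,interpolation=2))
E
```

```text
6.2167 [ 0.5282 -0.0439  0.1947] slide [ 0.006 -0.637  0.027]
ang [ 0.     -0.0004 -0.0001] [-3.3 -0.   9.3] 0.266 30.001487731933594
[ 0.51299974 -0.06368819  0.05801803] [ 0.54015525 -0.00704968  0.21103947]
```

View pics/f.png

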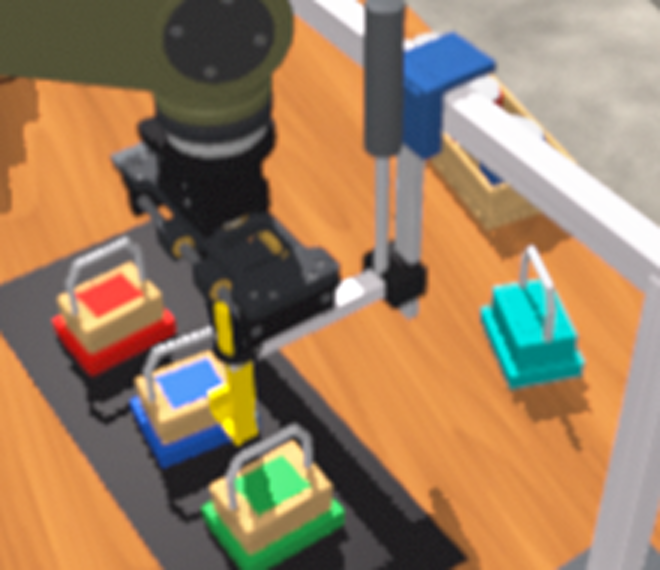

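The hook is about 0.107 m down and its tip is below bar level. Now I slide forward under the handle.

>>> servo_tool(increments=[{"angular": [0, 0, 0], "slide": [0, -0.07, 0], "hand": 1}, {"angular": [0, 0, 0], "slide": [0, -0.15, 0], "hand": 1}, {"angular": [0, 0, 0], "slide": [0, -0.23, 0], "hand": 1}, {"angular": [0, 0, 0], "slide": [0, -0.31, 0], "hand": 1}, {"angular": [0, 0, 0], "slide": [0, -0.38, 0], "hand": 1}])

```text
time: 6.68
tool_pos: [0.5215, -0.0068, 0.1951]
orientation: [[0.986, 0.169, 0.002], [0.169, -0.986, -0.001], [0.002, 0.002, -1.0]]
force: [-3.9, -3.3, 9.6]
width: 0.27
grip_force: 30.0
```

>>> servo_tool(increments=[{"angular": [0, 0, 0], "slide": [0, -0.08, 0], "hand": 1}, {"angular": [0, 0, 0], "slide": [0, -0.16, 0], "hand": 1}, {"angular": [0, 0, 0], "slide": [0, -0.22, 0], "hand": 1}, {"angular": [0, 0, 0], "slide": [0, -0.255, 0], "hand": 1}, {"angular": [0, 0, 0], "slide": [0, -0.255, 0], "hand": 1}])

```text
time: 7.1
tool_pos: [0.5168, 0.0191, 0.1949]
orientation: [[0.985, 0.17, 0.001], [0.17, -0.985, 0.0], [0.001, -0.0, -1.0]]
force: [-5.1, 1.5, 9.1]
width: 0.271
grip_force: 30.0
```

```bash
python3 go.py .518 .019 .192
python3 - <<'E'
from h import *
for n in("side","top"):
    f=bot.grab_frame(n);P=cloud(f)
    for nm,c in(("blue",(.51,.036)),("green",(.532,-.09)),("red",(.48,.165))):
        m=(f["z_map"]>0)&(P[...,2]>.085)&(P[...,2]<.115)&(np.hypot(P[...,0]-c[0],P[...,1]-c[1])<.05);print(n,nm,m.sum(),P[m].mean(0).round(4))
    if n=="side":cv2.imwrite("pics/g.png",cv2.resize(f["image"][100:290,130:350],None,fx=3,fy=3,interpolation=2))
E
```

```text
7.1 [0.5168 0.0191 0.1949] slide [0.011 0.003 0.029]
ang [-0.     -0.0002  0.    ] [-5.1  1.5  9.1] 0.271 30.00130534172058
side blue 137 [0.5115 0.0235 0.0987]
side green 99 [ 0.5292 -0.0913  0.0968]
side red 74 [0.4792 0.1645 0.0965]
top blue 27 [0.4856 0.0358 0.0952]
top green 75 [ 0.5276 -0.089   0.0974]
top red 107 [0.4797 0.1661 0.098 ]
```

View pics/g.png

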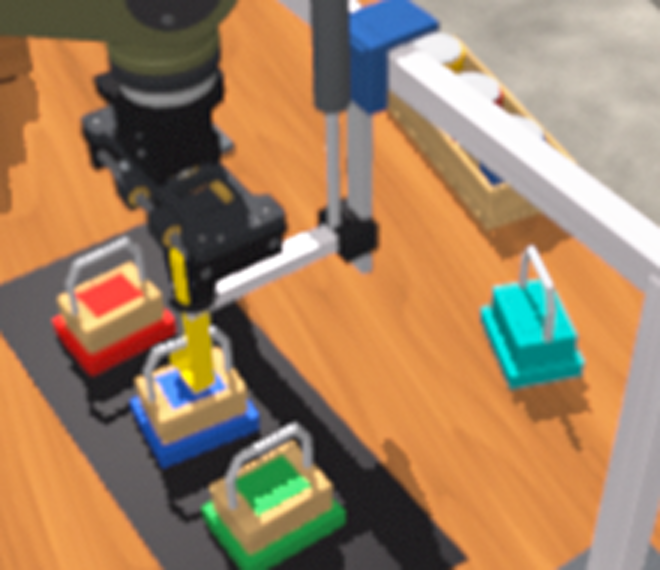

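The hook is inside the blue handle and no block has moved. Now I raise it slowly with the spring.

>>> servo_tool(increments=[{"angular": [0, 0, 0], "slide": [0, 0, -0.05], "hand": 1}, {"angular": [0, 0, 0], "slide": [0, 0, -0.11], "hand": 1}, {"angular": [0, 0, 0], "slide": [0, 0, -0.17], "hand": 1}, {"angular": [0, 0, 0], "slide": [0, 0, -0.23], "hand": 1}, {"angular": [0, 0, 0], "slide": [0, 0, -0.28], "hand": 1}])

```text
time: 7.62
tool_pos: [0.5168, 0.019, 0.2227]
orientation: [[0.985, 0.17, 0.001], [0.17, -0.985, 0.001], [0.001, -0.001, -1.0]]
force: [-3.4, 0.1, 7.2]
width: 0.27
grip_force: 30.0
```

>>> servo_tool(increments=[{"angular": [0, 0, 0], "slide": [0, 0, -0.05], "hand": 1}, {"angular": [0, 0, 0], "slide": [0, 0, -0.1], "hand": 1}, {"angular": [0, 0, 0], "slide": [0, 0, -0.16], "hand": 1}, {"angular": [0, 0, 0], "slide": [0, 0, -0.22], "hand": 1}, {"angular": [0, 0, 0], "slide": [0, 0, -0.28], "hand": 1}])

```text
time: 8.03
tool_pos: [0.5168, 0.0186, 0.2493]
orientation: [[0.986, 0.169, 0.001], [0.169, -0.986, 0.0], [0.001, -0.0, -1.0]]
force: [-1.5, 1.1, 2.8]
width: 0.267
grip_force: 30.0
```

```bash
python3 go.py .518 .019 .302
python3 - <<'E'
from h import *
f=bot.grab_frame("side");cv2.imwrite("pics/i.png",cv2.resize(f["image"][100:290,130:350],None,fx=3,fy=3,interpolation=2))
E
```

```text
8.0333 [0.5168 0.0186 0.2493] slide [ 0.013 -0.002 -0.527]
ang [-0.0001 -0.0001 -0.0001] [-1.5  1.1  2.8] 0.267 30.000557005405426
```

View pics/i.png

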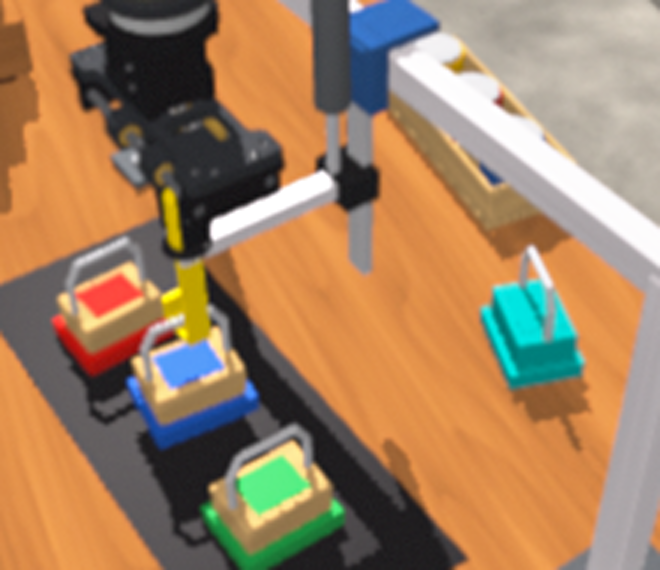

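The block is lifting level, with its bar caught between shank and tip. I'll carry on to the top.

>>> servo_tool(increments=[{"angular": [0, 0, 0], "slide": [0, 0, -0.05], "hand": 1}, {"angular": [0, 0, 0], "slide": [0, 0, -0.1], "hand": 1}, {"angular": [0, 0, 0], "slide": [0, 0, -0.16], "hand": 1}, {"angular": [0, 0, 0], "slide": [0, 0, -0.22], "hand": 1}, {"angular": [0, 0, 0], "slide": [0, 0, -0.27], "hand": 1}])

```text
time: 8.5
tool_pos: [0.5168, 0.0184, 0.2765]
orientation: [[0.986, 0.169, 0.001], [0.169, -0.986, 0.0], [0.001, -0.0, -1.0]]
force: [-1.1, 1.8, 3.6]
width: 0.27
grip_force: 30.0
```

>>> servo_tool(increments=[{"angular": [0, 0, 0], "slide": [0, 0, -0.06], "hand": 1}, {"angular": [0, 0, 0], "slide": [0, 0, -0.12], "hand": 1}, {"angular": [0, 0, 0], "slide": [0, 0, -0.17], "hand": 1}, {"angular": [0, 0, 0], "slide": [0, 0, -0.21], "hand": 1}, {"angular": [0, 0, 0], "slide": [0, 0, -0.24], "hand": 1}])

```text
time: 8.92
tool_pos: [0.5168, 0.0183, 0.3005]
orientation: [[0.986, 0.169, 0.001], [0.169, -0.986, 0.0], [0.001, 0.0, -1.0]]
force: [-0.0, 1.2, 3.4]
width: 0.268
grip_force: 30.0
```

>>> servo_tool(increments=[{"angular": [0, 0, 0], "slide": [0, 0, 0], "hand": 1}, {"angular": [0, 0, 0], "slide": [0, 0, 0], "hand": 1}, {"angular": [0, 0, 0], "slide": [0, 0, 0], "hand": 1}, {"angular": [0, 0, 0], "slide": [0, 0, 0], "hand": 1}, {"angular": [0, 0, 0], "slide": [0, 0, 0], "hand": 1}])

```text
time: 9.33
tool_pos: [0.5168, 0.0183, 0.2996]
orientation: [[0.986, 0.169, 0.0], [0.169, -0.986, -0.0], [0.0, 0.0, -1.0]]
force: [1.7, 1.3, 3.8]
width: 0.267
grip_force: 30.0
```

>>> servo_tool(increments=[{"angular": [0, 0, 0], "slide": [0, 0, 0], "hand": 0.2}, {"angular": [0, 0, 0], "slide": [0, 0, 0], "hand": 0}, {"angular": [0, 0, 0], "slide": [0, 0, 0], "hand": 0}, {"angular": [0, 0, 0], "slide": [0, 0, 0], "hand": -0.2}, {"angular": [0, 0, 0], "slide": [0, 0, 0], "hand": -0.2}])

```text
time: 9.75
tool_pos: [0.5163, 0.0182, 0.2989]
orientation: [[0.986, 0.169, -0.001], [0.169, -0.986, -0.0], [-0.001, -0.0, -1.0]]
force: [0.8, -0.6, -0.1]
width: 0.56
grip_force: 0.0
```

>>> servo_tool(increments=[{"angular": [0, 0, 0], "slide": [0, 0, 0], "hand": -0.2}, {"angular": [0, 0, 0], "slide": [0, 0, 0], "hand": -0.2}, {"angular": [0, 0, 0], "slide": [0, 0, 0], "hand": -0.2}, {"angular": [0, 0, 0], "slide": [0, 0, -0.05], "hand": -0.2}, {"angular": [0, 0, 0], "slide": [0, 0, -0.1], "hand": -0.2}])

```text
time: 10.17
tool_pos: [0.5165, 0.0183, 0.3098]
orientation: [[0.986, 0.169, -0.001], [0.169, -0.986, 0.0], [-0.001, -0.0, -1.0]]
force: [-0.2, -0.2, 0.7]
width: 0.601
grip_force: 0.0
```

>>> servo_tool(increments=[{"angular": [0, 0, 0], "slide": [0, 0, -0.15], "hand": -0.2}, {"angular": [0, 0, 0], "slide": [0, 0, -0.3], "hand": -0.2}, {"angular": [0, 0, 0], "slide": [0, 0, -0.5], "hand": -0.2}, {"angular": [0, 0, 0], "slide": [0, 0, -0.7], "hand": -0.2}, {"angular": [0, 0, 0], "slide": [0, 0, -0.9], "hand": -0.2}])

```text
time: 10.58
tool_pos: [0.5166, 0.0183, 0.4014]
orientation: [[0.986, 0.169, 0.001], [0.169, -0.986, -0.0], [0.001, 0.0, -1.0]]
force: [0.2, -0.5, 0.1]
width: 0.601
grip_force: 0.0
```

>>> servo_tool(increments=[{"angular": [0, 0, 0], "slide": [0, 0, 0], "hand": -0.2}, {"angular": [0, 0, 0], "slide": [0, 0, 0], "hand": -0.2}, {"angular": [0, 0, 0], "slide": [0, 0, 0], "hand": -0.2}, {"angular": [0, 0, 0], "slide": [0, 0, 0], "hand": -0.2}, {"angular": [0, 0, 0], "slide": [0, 0, 0], "hand": -0.2}])

```text
time: 11.0
tool_pos: [0.5162, 0.0183, 0.3978]
orientation: [[0.986, 0.169, -0.003], [0.169, -0.986, 0.0], [-0.003, -0.001, -1.0]]
force: [-0.6, -0.2, 0.7]
width: 0.601
grip_force: 0.0
```

Run:
```python
from h import *
o=bot.get_obs();print(o["time"],o["tool_pos"],np.round(o["force"],1))
for k in range(6):
    f=bot.grab_frame("side");P=cloud(f);hsv=cv2.cvtColor(f["image"],cv2.COLOR_BGR2HSV)
    ok=(f["z_map"]>0)&(np.hypot(P[...,0]-.51,P[...,1]-.036)<.07)
    b=ok&(abs(hsv[...,0].astype(int)-112)<8)&(hsv[...,1]>120)&(P[...,2]>.02)
    y=ok&(abs(hsv[...,0].astype(int)-29)<5)&(hsv[...,1]>150)&(P[...,2]>.25)
    t=b&(P[...,2]>.1); A=np.c_[P[t][:,:2],np.ones(t.sum())]
    print(b.sum(),P[b].mean(0).round(4),P[b].min(0).round(3),P[b].max(0).round(3),"knob top",P[y][:,2].max() if y.any() else None,"slope",np.linalg.lstsq(A,P[t][:,2],rcond=None)[0][:2].round(2) if t.sum()>5 else t.sum())
cv2.imwrite("pics/j.png",cv2.resize(f["image"][100:290,130:350],None,fx=3,fy=3,interpolation=2))
```

```text
11.0 [0.51619142 0.01833824 0.39781974] [-0.6 -0.2  0.7]
521 [0.5062 0.0179 0.1024] [ 0.465 -0.005  0.072] [0.558 0.065 0.128] knob top 0.31604581810583104 slope [ 0.01 -0.01]
521 [0.5062 0.018  0.1024] [ 0.465 -0.005  0.075] [0.558 0.065 0.128] knob top 0.31638009306547127 slope [-0.   -0.02]
521 [0.5064 0.0179 0.1024] [ 0.465 -0.004  0.076] [0.557 0.064 0.129] knob top 0.3160049284864624 slope [ 0.01 -0.  ]
522 [0.5062 0.018  0.1024] [ 0.465 -0.004  0.075] [0.557 0.066 0.129] knob top 0.3155046634021441 slope [-0.01 -0.  ]
523 [0.5061 0.018  0.1023] [ 0.465 -0.005  0.076] [0.558 0.064 0.128] knob top 0.3164380773657494 slope [ 0.01 -0.01]
521 [0.5061 0.018  0.1024] [ 0.465 -0.004  0.076] [0.558 0.064 0.128] knob top 0.31545947064176694 slope [ 0.   -0.02]
```

View pics/j.png

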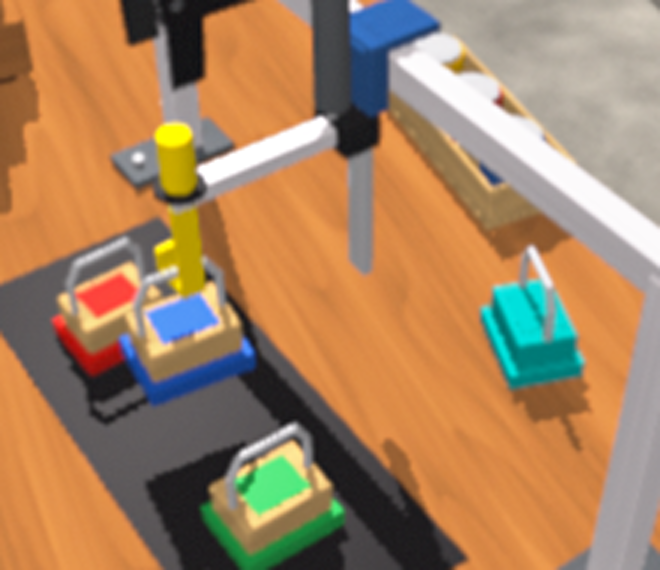

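The blue block hangs level and still from the fully raised hook. The gripper is clear, and red and green have not moved.

```bash
python3 -c "
from station import bot
print(bot.sign_off())"
```

```text
the job is handed in; nothing more can be done
None
```

The blue block was hanging level and still from the fully raised hook, with the gripper clear and the red and green blocks where they stood, when I handed the job in at about 11 s; no verdict was returned.

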